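# Add a flat tin from the tip-out pantry bin to the pile

## Task

Tip out the pantry bin that holds the flat rectangular fish tins, take the upper one and set it down gently and squarely, the right way up, on top of the pile of the same tins on the serving board. Then push the bin fully shut again, and leave the other bins closed and everything else where it is.

Things in the scene. Friction and masses are not known exactly. Their poses are not given: they have to be found in the camera images.
- unit: Cream wooden pantry unit fixed on the counter, 484 wide (y) x 180 deep (x) x 160 high, three tip-out bins side by side. Origin: centre of underside; the bin fronts lie 90 in front (its -x side, facing the robot). Top board 146 to 160 up, set back: it begins 75 behind the fronts: closed bins are open from above at the front only. Uprights between bins 110 high.
- bin_left (a joint): Hinge of the left bin (as seen from the robot; its centre at unit y = 156): 0 closed as at the start, grows as its top tips out towards the robot, stop at 0.62 rad. Hinge line along the unit's y at the bin's front lower edge, unit x = -90, 14 above the counter. Stiff friction hinge: it stays at any angle; about 12 N at the lip opens it, 3 to 6 N shuts it.
- lip_left (a point): Middle of the top edge of the left bin's front; moves with the bin. The edge is 144 long (y), 12 thick; closed, it is 95 above and 6 behind the hinge line. Site z points up the front panel. Fingers can hook behind it from above, at most 35 below the edge over the flat tins, and pull it out; the front's outside can be pushed to shut it.
- floor_left (a point): Middle of the left bin's inner floor, 8 above and 68 behind the hinge line when closed; moves with the bin, z square to the floor. Inside: 134 wide (y), 113 deep (x), its front wall 12 thick; front 87 high, sides falling from 80 high at the front to 52 at the back, back 52 high.
- bin_middle (a joint): Hinge of the middle bin (as seen from the robot; its centre at unit y = 0): 0 closed as at the start, grows as its top tips out towards the robot, stop at 0.62 rad. Hinge line along the unit's y at the bin's front lower edge, unit x = -90, 14 above the counter. Stiff friction hinge: it stays at any angle; about 12 N at the lip opens it, 3 to 6 N shuts it.
- lip_middle (a point): Middle of the top edge of the middle bin's front; moves with the bin. The edge is 144 long (y), 12 thick; closed, it is 95 above and 6 behind the hinge line. Site z points up the front panel. Fingers can hook behind it from above, at most 35 below the edge over the flat tins, and pull it out; the front's outside can be pushed to shut it.
- floor_middle (a point): Middle of the middle bin's inner floor, 8 above and 68 behind the hinge line when closed; moves with the bin, z square to the floor. Inside: 134 wide (y), 113 deep (x), its front wall 12 thick; front 87 high, sides falling from 80 high at the front to 52 at the back, back 52 high.
- bin_right (a joint): Hinge of the right bin (as seen from the robot; its centre at unit y = -156): 0 closed as at the start, grows as its top tips out towards the robot, stop at 0.62 rad. Hinge line along the unit's y at the bin's front lower edge, unit x = -90, 14 above the counter. Stiff friction hinge: it stays at any angle; about 12 N at the lip opens it, 3 to 6 N shuts it.
- lip_right (a point): Middle of the top edge of the right bin's front; moves with the bin. The edge is 144 long (y), 12 thick; closed, it is 95 above and 6 behind the hinge line. Site z points up the front panel. Fingers can hook behind it from above, at most 35 below the edge over the flat tins, and pull it out; the front's outside can be pushed to shut it.
- floor_right (a point): Middle of the right bin's inner floor, 8 above and 68 behind the hinge line when closed; moves with the bin, z square to the floor. Inside: 134 wide (y), 113 deep (x), its front wall 12 thick; front 87 high, sides falling from 80 high at the front to 52 at the back, back 52 high.
- tin_upper: Flat rectangular fish tin, plain tinplate, 105 long (its x) x 60 wide (its y) x 24 high, rounded corners, 150 g. Origin: centre of its underside, z up. The upper one of the two flat tins that lie on one another in one of the bins (long side along the bin's depth, resting on the bin's floor and tipping with it). This is the one to move.
- tin_lower: Flat rectangular fish tin, plain tinplate, 105 long (its x) x 60 wide (its y) x 24 high, rounded corners, 150 g. Origin: centre of its underside, z up. The lower one of the two in the bin; it stays there.
- pile_upper: Flat rectangular fish tin, plain tinplate, 105 long (its x) x 60 wide (its y) x 24 high, rounded corners, 150 g. Origin: centre of its underside, z up. The top tin of the pile of two on the serving board; its top face is 62 above the counter.
- pile_lower: Flat rectangular fish tin, plain tinplate, 105 long (its x) x 60 wide (its y) x 24 high, rounded corners, 150 g. Origin: centre of its underside, z up. The bottom tin of the pile on the serving board, lying on the board (14 above the counter).
- board: Wooden serving board, 170 x 110 x 14, fixed on the counter. Origin: centre of its underside.
- round_lower: Round tin, 78 across x 34 high, tinplate, in another bin; bystander. Origin: centre of its underside.
- round_upper: Round tin like the other, on top of it; bystander.
- jam_jar: Glass jar, 62 across x 85 high, in the third bin; bystander. Origin: centre of its underside.
- bowl: White bowl, 124 across x 55 high; bystander on the counter. Origin: centre of its underside.
- mug: White mug, 80 across x 92 high; bystander. Origin: centre of its underside.
- pepper_mill: Dark wooden pepper mill, 54 across x 152 high; bystander. Origin: centre of its underside.
- soap_bottle: Clear soap bottle, 66 across x 150 high; bystander. Origin: centre of its underside.
- spoon: Wooden spoon, 200 long (its x), lying; bystander. Origin: on the counter under its middle.
- saucer: White saucer, 140 across x 18 high; bystander. Origin: centre of its underside.

How it is judged:
By the outcome, as a careful person would: the job done as asked, in the order asked, and still so for the second after the job is handed in, with the robot touching nothing.
It also fails if it takes over 72 s, if anything falls off the work surface, if the arm or the gripper's body presses on something with over 40 N, if the wrist force passes 120 N, or if a joint passes its speed limit or range.

## Robot

A 6-joint arm with a two-finger parallel gripper is mounted at the origin on the work surface. World frame = base frame: x ahead of the robot, y to its left, z up, the work surface at z = 0. Lengths are in m, angles in rad, forces in N, time in s.
With the tool pointing down it reaches from about 0.375 to 0.9 m from the base axis. Payload 3.1 kg.
Tool frame: the origin (TCP) lies at the centre of the arm's flange, where the gripper is bolted on; the fingertips stand robot.tip_extent ahead of it and the grasp point (between the pads) lies 164 mm ahead of it (robot.tip_extent is the distance from the TCP to the fingertips, in m); z points along the fingers, y is the line along which they close (so a half turn about z gives the same grasp; the last joint's range is limited). The gripper opens to 87 mm and grips with 3 to 60 N. Pads are 19 mm wide; open, the fingers measure 117 mm over their backs; the gripper's body (75 mm by 190 mm) begins 51 mm behind the grasp point.
Start: joints at [-1.484, 0.527, 1.433, -0, 1.181, -0.178], TCP at [0.164, -0.603, 0.405] pointing down, gripper open.
Joint ranges: [-3.08, 3.08], [-0.75, 2.2], [0.22, 2.44], [-1.43, 4.57], [0, 2.65], [-2.85, 2.85]. Speed limits (rad/s): [2.79, 2.79, 3.14, 3.14, 3.14, 3.14].

## Interface

Orientations are given as a unit quaternion [x, y, z, w].
In Python, from rig import get_obs, camera, hand_in, cut_out, robot gives the robot as it stands.
- The arm moves only by the tool step_arm, never from a script. Its argument "rows" is a list of rows, each a list of 6 numbers: the shift along the world's x, y, z in m, then the turn, a rotation vector about the world's x, y, z in degrees. A call has 1 to 12 rows; each row shifts and turns the commanded pose from where the row before left it; what a row does not reach is not made up. A row lasts 1/8 s, in which the tool goes at most 62.5 mm and 10.7 degrees, less where a joint would pass 70% of its speed; a pose out of reach is approached as far as the arm can. A call is refused whole if a number of a shift passes 0.0625 or a number of a turn 10.7, either way. A call with a gripper value outside its range is refused whole. "jaw" is the finger opening in m, from 0 to 0.087, set as the call begins (left out, the last holds). The fingers move at their own pace and stop on an object; "squeeze" is the grip in N (left out, the last holds). Time passes only in rows, so rows that do not move let the fingers close. It gives the time, the measured TCP pose, the force, the opening and the grip force at its end, in the units of the state.
- get_obs(): the state, without advancing time (a new reading comes with each control period).
- camera(name): name is "side" or "top" or "wrist"; returns a dict with "pixels" (384x512x3 uint8, blue, green, red), "depth" (384x512 float32, m along the optical axis (not along the pixel's ray), 0 where there is no reading), "fov_y" (degrees; the focal length in pixels is half the picture's height over the tangent of half this angle, whatever the lens; pixels are square), "cx", "cy" (the principal point, pixels), "k1" (the pictures are not rectified: a ray, as slopes to the right and down, at radius r is drawn at 1 + k1 r^2 times it, then the intrinsics apply), "extrinsics" (4x4, takes a point from camera to world coordinates); the wrist camera has in their place "mount" (4x4, takes a point from camera to tool coordinates, whose origin is the TCP and whose axes are the flange's). Camera axes: x right, y up, looking along -z (the intrinsics and any distortion apply to the point x, -y, -z); pixel columns grow to the right and rows downward; lengths in m; the calibration is good to about 2 mm. A picture is of the moment at which its call begins: read the wrist's pose just before it.
- hand_in(): hands the job in; it is judged then, once.
Trained networks look in the newest picture that a camera, given by its name, has taken for a name from the list of things; names that differ only in an ending like _2 or _b are one class to them, and where a whole thing is asked for, a point or a joint stands for the part that bears it (a point fixed in the world has none). Each returns a list of dicts, best first, with "confidence" (0 to 1); they miss things now and then, are a little off and sometimes report something else, mostly with a low value. They report only what shows in the picture. A call takes as long as a camera call.
- cut_out(label, camera): "region" (384x512 bool, what is visible of it) and "extent" ([centre column, centre row, width, height] in pixels, round what is visible of it).
The state is a dict: "time": time; "q": joint angles; "joint_velocities": joint speeds; "joint_torque": joint torques, N m; "position": TCP position; "tool_rot": TCP orientation; "ft_force": force on the tool from outside, world axes, zero at the start; "moment": the same for the moment, N m; "grip_width": finger opening in m; "grip_force": force on a finger pad.
Only numpy, scipy, OpenCV 4.12 (cv2) and the standard library are available. Lean on these libraries where they do the work, as an engineer would, in place of code of your own. Each camera call takes 0.05 s, during which the arm holds its last target. There are 200 camera calls.

## Working session

There is one attempt and no reset: what is moved stays moved. The work goes in short steps, Python scripts to look and compute and a tool call to move; the robot and the scene stay as the last step left them, time stands still between calls to the robot, and variables do not carry over. Pictures are saved under pics/ and viewed, at most 10 in all, crops included, and the job is handed in when it is done.

Besides the shell and the picture viewer there is one more tool, called after "Request:" by a JSON object that holds its "fn" and its "kwargs". step_arm: Moves the arm, as the interface text tells. Its arguments: {"type":"object","properties":{"rows":{"type":"array"},"jaw":{"type":"number"},"squeeze":{"type":"number"}},"required":["rows"]}

```bash
mkdir -p pics; ls; cat > h.py <<'E'
import numpy as np, cv2
from rig import get_obs, camera, hand_in, cut_out, robot
from scipy.spatial.transform import Rotation as R
def pose(o):
    T=np.eye(4);T[:3,:3]=R.from_quat(o["tool_rot"]).as_matrix();T[:3,3]=o["position"];return T
def cloud(name):
    o=get_obs();c=camera(name);E=c["extrinsics"] if "extrinsics" in c else pose(o)@c["mount"]
    f=192/np.tan(np.radians(c["fov_y"])/2);K=np.array([[f,0,c["cx"]],[0,f,c["cy"]],[0,0,1.]])
    v,u=np.mgrid[:384,:512];p=np.stack([u,v],-1).reshape(-1,1,2).astype(float)
    n=cv2.undistortPoints(p,K,np.array([c["k1"],0,0,0,0.])).reshape(384,512,2)
    d=c["depth"];P=np.stack([n[...,0]*d,-n[...,1]*d,-d],-1)@np.asarray(E)[:3,:3].T+np.asarray(E)[:3,3]
    P[d==0]=np.nan
    return c,P
E
python3 - <<'E'
from h import *
o=get_obs();print(o["time"],o["position"],o["tool_rot"],robot.tip_extent)
for n in("top","side"):
    c,P=cloud(n);cv2.imwrite(f"pics/{n}0.png",c["pixels"]);print(n,c["extrinsics"][:3],c["k1"])
    for l in["unit","lip_left","lip_middle","lip_right","tin_upper","pile_upper","board","round_upper","jam_jar","bowl","mug","pepper_mill","soap_bottle","spoon","saucer"]:
        for r in cut_out(l,n)[:2]:
            q=P[r["region"]];print(l,round(r["confidence"],2),np.round(r["extent"]),np.round(np.nanmedian(q,0),3),np.round(np.nanpercentile(q,[2,98],axis=0),3).tolist())
E
```

```text
pics
0.0 [ 0.16418075 -0.602691    0.40376719] [ 9.91179785e-01  1.32519653e-01  5.33166358e-05 -1.08291363e-03] 0.1822
top [[ 2.08892260e-03  9.93432686e-01 -1.14399019e-01  3.94244095e-01]
 [-9.99815664e-01 -1.08594301e-04 -1.91996285e-02 -1.74688722e-02]
 [-1.90859616e-02  1.14418038e-01  9.93249334e-01  1.50325161e+00]] -0.08549092483021982
unit 0.77 [264. 144. 149.  64.] [ 0.703 -0.032  0.156] [[0.608, -0.26, 0.009], [0.785, 0.201, 0.164]]
lip_left 0.64 [216. 157.  46.  32.] [0.643 0.136 0.033] [[0.61, 0.055, 0.016], [0.709, 0.195, 0.111]]
lip_middle 0.63 [262. 157.  43.  34.] [ 0.646 -0.026  0.025] [[0.608, -0.099, 0.015], [0.707, 0.041, 0.111]]
lip_middle 0.21 [306. 159.  47.  26.] [ 0.64  -0.188  0.028] [[0.606, -0.256, 0.016], [0.705, -0.116, 0.111]]
lip_right 0.81 [309. 158.  45.  28.] [ 0.64  -0.187  0.029] [[0.606, -0.256, 0.017], [0.705, -0.116, 0.111]]
tin_upper 0.77 [307. 154.  16.  21.] [ 0.662 -0.19   0.069] [[0.628, -0.22, 0.061], [0.697, -0.163, 0.075]]
pile_upper 0.58 [343. 218.  29.  33.] [ 0.445 -0.307  0.061] [[0.398, -0.348, 0.032], [0.496, -0.269, 0.068]]
pil
[... 2913 characters left out ...]
42.  37.] [0.444 0.272 0.03 ] [[0.382, 0.196, -0.001], [0.494, 0.353, 0.056]]
mug 0.68 [254. 260.  42.  36.] [0.443 0.272 0.031] [[0.383, 0.239, 0.003], [0.49, 0.353, 0.056]]
pepper_mill 0.76 [196. 265.  14.  47.] [0.563 0.416 0.086] [[0.549, 0.394, 0.01], [0.586, 0.427, 0.15]]
pepper_mill 0.73 [338. 150.  25.  22.] [ 0.39  -0.504  0.008] [[0.349, -0.56, 0.001], [0.436, -0.429, 0.02]]
soap_bottle 0.97 [294. 139.  22.  36.] [ 0.548 -0.394  0.074] [[0.523, -0.421, 0.008], [0.581, -0.379, 0.148]]
spoon 0.69 [284. 216.  57.  21.] [0.429 0.033 0.012] [[0.342, 0.017, 0.0], [0.532, 0.063, 0.021]]
saucer 0.56 [336. 150.  25.  20.] [ 0.391 -0.504  0.008] [[0.351, -0.56, 0.001], [0.436, -0.429, 0.02]]
```

```bash
python3 - <<'E'
import cv2,numpy as np
a=cv2.imread("pics/top0.png")[110:270,180:420];b=cv2.imread("pics/side0.png")[110:290,170:410]
a=cv2.resize(a,None,fx=3,fy=3,interpolation=cv2.INTER_CUBIC);cv2.imwrite("pics/t1.png",a)
E
python3 - <<'E'
from h import *
c,P=cloud("top");f=lambda m:P[m]
x,y,z=np.moveaxis(P,-1,0)
with np.errstate(all='ignore'):
  for nm,m in dict(topb=(z>.145)&(z<.175)&(x>.62)&(abs(y)<.3), lipR=(z>.1)&(z<.125)&(x>.59)&(x<.64)&(y<-.11)&(y>-.26),tinbin=(z>.055)&(z<.08)&(x>.625)&(x<.72)&(y<-.14)&(y>-.25),pile=(z>.055)&(z<.075)&(x>.35)&(x<.55)&(y>-.4)&(y<-.22),board=(z>.007)&(z<.024)&(x>.33)&(x<.56)&(y>-.38)&(y<-.2)).items():
    q=P[m];r=cv2.minAreaRect((q[:,:2]*1000).astype(np.float32));print(nm,m.sum(),r,np.median(q[:,2]),q.min(0).round(3),q.max(0).round(3))
E
```

```text
topb 4815 ((735.9339599609375, -29.721572875976562), (483.8446350097656, 107.1528549194336), 89.66919708251953) 0.15902951625397832 [ 0.681 -0.272  0.146] [0.79  0.212 0.17 ]
lipR 176 ((622.3942260742188, -185.69302368164062), (30.233043670654297, 148.5379638671875), 0.06309574842453003) 0.10746813240047126 [ 0.607 -0.26   0.1  ] [ 0.638 -0.111  0.119]
tinbin 368 ((662.322509765625, -191.64785766601562), (59.41670608520508, 70.54994201660156), 89.60942840576172) 0.068885726414182 [ 0.627 -0.221  0.057] [ 0.698 -0.162  0.076]
pile 543 ((468.3831481933594, -346.91949462890625), (105.58660888671875, 148.28756713867188), 27.635648727416992) 0.06111444061795046 [ 0.395 -0.399  0.055] [ 0.55  -0.265  0.075]
board 932 ((448.4385681152344, -290.818359375), (217.5881805419922, 171.8697509765625), 0.8638394474983215) 0.013550897120022665 [ 0.34  -0.378  0.007] [ 0.556 -0.205  0.023]
```

View pics/t1.png

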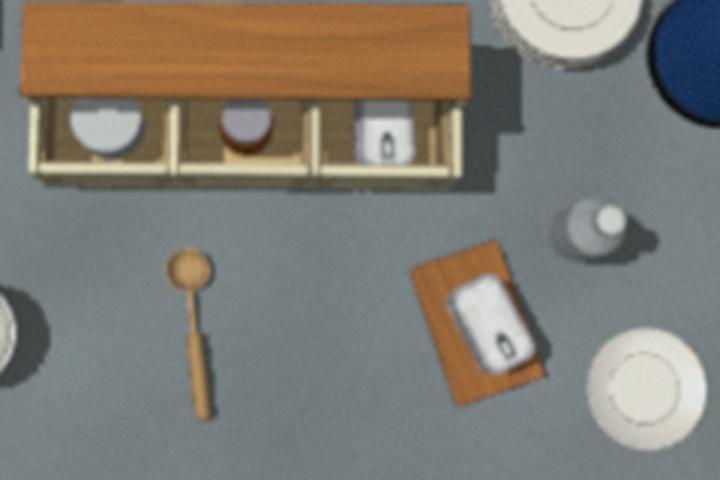

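The top crop shows the fish tins in the right bin (about (308,155) in the full picture), with the mark at the near end. The pile on the board is around (343,218), yawed about 18°, with its mark also at the near end. I'll move over the pile to measure it.

Request:
{"fn": "step_arm", "kwargs": {"rows": [[0.032,0.037,0,0,0,0],[0.032,0.037,0,0,0,0],[0.032,0.037,0,0,0,0],[0.032,0.037,0,0,0,0],[0.032,0.037,0,0,0,0],[0.032,0.037,0,0,0,0],[0.032,0.037,0,0,0,0],[0.032,0.037,0,0,0,0],[0,0,0,0,0,0],[0,0,0,0,0,0]]}}

```text
time: 2.9
position: [0.4202, -0.3072, 0.4049]
tool_rot: [0.991, 0.133, -0.0, 0.0]
ft_force: [-0.7, 0.1, 0.3]
grip_width: 0.0868
grip_force: 0.0
```

```bash
cat >> h.py <<'E'
def rect(P,m):
    k=m.astype(np.uint8);n,l,s,_=cv2.connectedComponentsWithStats(k)
    b=1+np.argmax(s[1:,4]);q=P[l==b];r=cv2.minAreaRect((q[:,:2]*1000).astype(np.float32))
    return s[b].tolist(),np.round(r[0],1),np.round(r[1],1),round(r[2],1),np.round(np.median(q,0),4)
E
python3 - <<'E'
from h import *
o=get_obs();print(o["time"],o["position"],R.from_quat(o["tool_rot"]).as_euler("ZYX",degrees=True))
c,P=cloud("wrist");print(np.round(c["mount"],3));cv2.imwrite("pics/w1.png",c["pixels"])
x,y,z=np.moveaxis(P,-1,0)
for r in cut_out("pile_upper","wrist")[:2]:print(r["confidence"],r["extent"],rect(P,r["region"]&(z>.052)))
print(rect(P,(z>.052)&(z<.072)&(x<.53)))
E
```

```text
2.9 [ 0.42020613 -0.30722088  0.40486849] [1.52716165e+01 1.38567672e-02 1.79957260e+02]
[[ 0.     0.966  0.259  0.069]
 [ 1.    -0.     0.    -0.   ]
 [ 0.     0.259 -0.966  0.021]
 [ 0.     0.     0.     1.   ]]
0.73 [265.4, 154.6, 67.0, 91.4] ([233, 108, 67, 97, 4730], array([ 446.5, -307.4]), array([104.3,  60.2]), 27.7, array([ 0.449 , -0.3065,  0.06  ]))
([233, 108, 67, 97, 4732], array([ 446.5, -307.4]), array([104.3,  60.2]), 27.7, array([ 0.449 , -0.3065,  0.06  ]))
```

View pics/w1.png

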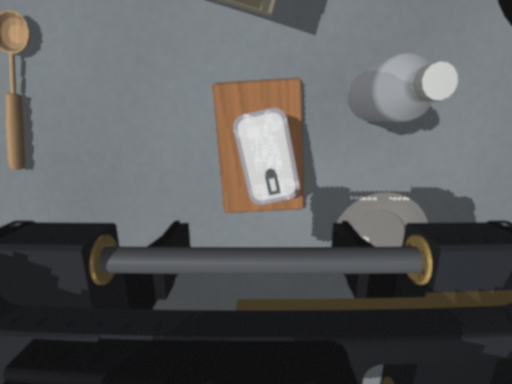

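The tab is at the near end, at (272,182), and the pile's yaw is about 27.7°. Next I'll move over the right bin, square up the tool and measure the lip.

Request:
{"fn": "step_arm", "kwargs": {"rows": [[0.035,0.03,0,0,0,-5.1],[0.035,0.03,0,0,0,-5.1],[0.035,0.03,0,0,0,-5.1],[0.035,0.031,0,0,0,0],[0,0,0,0,0,0],[0,0,0,0,0,0]], "jaw": 0}}

```text
time: 3.75
position: [0.5596, -0.1871, 0.4044]
tool_rot: [1.0, -0.001, -0.001, 0.0]
ft_force: [-0.2, 0.1, 0.5]
grip_width: 0.0351
grip_force: 0.0
```

```bash
python3 - <<'E'
from h import *
o=get_obs();print(o["time"],o["position"],R.from_quat(o["tool_rot"]).as_euler("ZYX",degrees=True))
c,P=cloud("wrist");cv2.imwrite("pics/w2.png",c["pixels"])
x,y,z=np.moveaxis(P,-1,0)
for r in cut_out("tin_upper","wrist")[:2]:print(r["confidence"],r["extent"],rect(P,r["region"]))
print("lip",rect(P,(z>.104)&(z<.115)&(x<.627)&(x>.6)&(y<-.118)&(y>-.254)))
print("lip all",rect(P,(z>.1)&(z<.116)&(x<.69)&(x>.6)))
print("board",rect(P,(z>.15)&(z<.17)&(x>.66)))
E
```

```text
3.75 [ 0.55958433 -0.18712484  0.4044485 ] [-1.34347008e-01  6.29541179e-02  1.79991904e+02]
0.56 [263.3, 86.5, 58.8, 78.5] ([232, 44, 61, 80, 4488], array([ 673.5, -197.9]), array([87.2, 53.7]), 34.3, array([nan, nan, nan]))
lip ([188, 127, 143, 14, 1721], array([ 613.8, -186. ]), array([135.9,  12. ]), 89.3, array([ 0.6139, -0.1859,  0.1071]))
lip all ([0, 46, 350, 97, 7082], array([649.8, -94.7]), array([341.7,  83.5]), 89.4, array([ 0.6184, -0.1045,  0.1075]))
board ([0, 0, 376, 51, 17140], array([ 698.5, -126.2]), array([286.7,  33.5]), 89.1, array([ 0.6965, -0.1323,  0.1586]))
```

Request:
{"fn": "step_arm", "kwargs": {"rows": [[0.038,0,0,0,0,0],[0.038,0.001,0,0,0,0],[0,0,-0.05,0,0,0],[0,0,-0.05,0,0,0],[0,0,-0.02,0,0,0],[0,0,-0.017,0,0,0],[0,0,0,0,0,0],[0,0,0,0,0,0]], "jaw": 0}}

```text
time: 4.85
position: [0.6365, -0.1857, 0.269]
tool_rot: [1.0, -0.001, 0.001, 0.001]
ft_force: [0.5, 0.3, -0.2]
grip_width: 0.0005
grip_force: 0.0
```

Request:
{"fn": "step_arm", "kwargs": {"rows": [[-0.005,0,0,0,0,0],[-0.005,0,0,0,0,0],[-0.005,0,0,0,0,0],[-0.005,0,0,0,0,0],[0,0,0,0,0,0]]}}

```text
time: 5.48
position: [0.6201, -0.1851, 0.2704]
tool_rot: [1.0, -0.001, 0.009, 0.002]
ft_force: [11.2, 2.6, -2.3]
grip_width: 0.0003
grip_force: 5.4
```

Request:
{"fn": "step_arm", "kwargs": {"rows": [[-0.006,0,-0.001,0,0,0],[-0.006,0,-0.001,0,0,0],[-0.006,0,-0.001,0,0,0],[-0.006,0,-0.001,0,0,0],[-0.006,0,-0.001,0,0,0],[-0.006,0,-0.002,0,0,0],[-0.006,0,-0.002,0,0,0],[0,0,0,0,0,0]]}}

```text
time: 6.48
position: [0.5807, -0.1852, 0.2633]
tool_rot: [1.0, -0.003, 0.013, 0.003]
ft_force: [17.0, 7.7, 2.0]
grip_width: 0.0003
grip_force: 7.5
```

Request:
{"fn": "step_arm", "kwargs": {"rows": [[-0.004,0,-0.001,0,0,0],[-0.004,0,-0.001,0,0,0],[-0.003,0,0,0,0,0],[0,0,0,0,0,0]]}}

```text
time: 6.98
position: [0.5757, -0.1856, 0.2641]
tool_rot: [1.0, -0.004, 0.024, 0.005]
ft_force: [32.5, 12.1, 4.0]
grip_width: 0.0004
grip_force: 13.9
```

Request:
{"fn": "step_arm", "kwargs": {"rows": [[0.01,0,0,0,0,0],[0.008,0,0,0,0,0],[0,0,0.04,0,0,0],[0,0,0.05,0,0,0],[0,0,0.05,0,0,0],[-0.04,0,0,0,0,0],[-0.04,0,0,0,0,0],[0,0,0,0,0,0],[0,0,0,0,0,0]]}}

```text
time: 8.1
position: [0.5015, -0.1852, 0.3977]
tool_rot: [1.0, -0.001, 0.001, 0.001]
ft_force: [0.1, -0.2, -0.5]
grip_width: 0.0004
grip_force: 0.0
```

```bash
cat > look.py <<'E'
from h import *
o=get_obs();print(o["time"],o["position"],R.from_quat(o["tool_rot"]).as_euler("ZYX",degrees=True))
c,P=cloud("wrist");cv2.imwrite("pics/w3.png",c["pixels"])
rs=cut_out("tin_upper","wrist")
for r in rs[:2]:
    m=cv2.erode(r["region"].astype(np.uint8),np.ones((5,5)))>0
    q=P[m];q=q[np.isfinite(q).all(1)]
    ct=np.median(q,0);d=q-ct
    for _ in range(4):
        U,S,V=np.linalg.svd(d-d.mean(0),full_matrices=False);n=V[2]*np.sign(V[2][2])
        keep=abs((d-d.mean(0))@n)<.003;d=d[keep]
    n=-n if n[2]<0 else n
    th=np.arctan2(-n[0],n[2]);print(r["confidence"],r["extent"],"n",n.round(3),"tilt",th,np.degrees(th),len(d))
    e=np.array([np.cos(th),0,np.sin(th)])
    q=P[r["region"]];q=q[np.isfinite(q).all(1)];q=q[abs((q-ct)@n)<.005]
    s=np.stack([q@e,q[:,1]],1)*1000;rc=cv2.minAreaRect(s.astype(np.float32));print(rc)
    s0=rc[0][0]/1000;h=np.median(q@np.array([-np.sin(th),0,np.cos(th)]))
    C=e*s0+np.array([-np.sin(th),0,np.cos(th)])*h;C[1]=rc[0][1]/1000;print("top centre",C)
E
python3 look.py
```

```text
8.1 [ 0.5015152  -0.18520121  0.39765334] [-8.27479034e-02 -1.32666108e-01  1.79925730e+02]
```

```bash
python3 - <<'E'
from h import *
c,P=cloud("wrist")
for l in("tin_upper","tin_lower","pile_upper","lip_right","round_upper"):
    print(l,[(r["confidence"],r["extent"]) for r in cut_out(l,"wrist")])
E
```

```text
tin_upper [(0.7, [264.6, 53.8, 72.6, 105.5])]
tin_lower [(0.74, [93.9, 44.5, 168.0, 89.0]), (0.51, [229.1, 36.5, 9.5, 69.5])]
pile_upper [(0.91, [358.6, 211.7, 76.1, 66.3])]
lip_right [(0.68, [258.0, 70.2, 182.3, 140.3])]
round_upper []
```

View pics/w3.png

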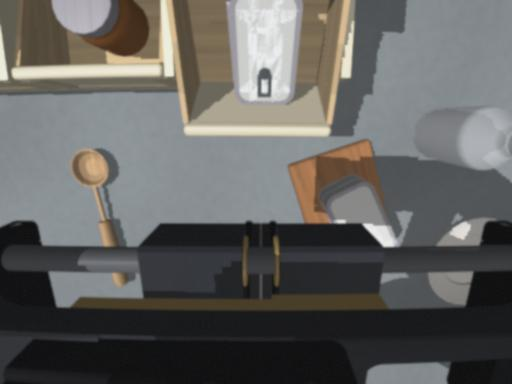

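The bin is out. The tin spans columns 228–302 and its far end is cut off at the top edge. I'll shift forward to see all of it.

Request:
{"fn": "step_arm", "kwargs": {"rows": [[0.03,0,0,0,0,0],[0.03,0,0,0,0,0],[0,0,0,0,0,0],[0,0,0,0,0,0]], "jaw": 0.075}}

```text
time: 9.0
position: [0.5606, -0.1847, 0.3962]
tool_rot: [1.0, -0.0, -0.001, -0.0]
ft_force: [0.2, -0.2, 0.4]
grip_width: 0.0324
grip_force: 0.0
```

```bash
python3 look.py; python3 look.py; python3 - <<'E'
from h import *
c,P=cloud("top");x,y,z=np.moveaxis(P,-1,0)
print("lip top cam",rect(P,(z>.08)&(z<.115)&(x<.585)&(x>.52)&(y<-.1)&(y>-.27)))
E
```

```text
9.0 [ 0.56058486 -0.1847176   0.39620768] [-5.03441382e-02  1.14541820e-01 -1.79952272e+02]
0.87 [266.6, 112.6, 68.7, 101.2] n [-0.582  0.005  0.814] tilt 0.6206198153272624 35.5588961004407 5396
((566.2124633789062, -189.73696899414062), (60.48434066772461, 105.94925689697266), 89.67725372314453)
top centre [ 0.62797987 -0.18973697  0.09516023]
0.37 [261.4, 118.2, 190.5, 153.3] n [-0.388  0.052  0.92 ] tilt 0.39881570504556096 22.850456702644934 669
((617.111328125, -189.28530883789062), (148.13609313964844, 109.35232543945312), 89.45565032958984)
top centre [ 0.63437021 -0.18928531  0.083758  ]
9.1 [ 0.56031733 -0.18482527  0.39648233] [-8.20564269e-02  8.85605285e-02 -1.79962593e+02]
0.88 [266.4, 112.5, 71.9, 101.4] n [-0.581  0.005  0.814] tilt 0.6203119337686028 35.541255786539594 5447
((569.931640625, -189.78219604492188), (60.601741790771484, 114.9200210571289), 89.77327728271484)
top centre [ 0.63093434 -0.1897822   0.09727029]Traceback (most recent call last):
  File "<stdin>", line 3, in <module>
  File "h.py", line 16, in rect
    b=1+np.argmax(s[1:,4]);q=P[l==b];r=cv2.minAreaRect((q[:,:2]*1000).astype(np.float32))
        ~~~~~~~~~^^^^^^^^^
    return _wrapfunc(a, 'argmax', axis=axis, out=out, **kwds)
    return bound(*args, **kwds)
ValueError: attempt to get argmax of an empty sequence
```

Request:
{"fn": "step_arm", "kwargs": {"rows": [[-0.021,-0.001,-0.022,0,-8.9,0],[-0.021,-0.001,-0.022,0,-8.9,0],[-0.021,-0.001,-0.022,0,-8.9,0],[-0.021,-0.002,-0.022,0,-8.9,0],[0,0,0,0,0,0],[0,0,0,0,0,0]], "jaw": 0.075}}

```text
time: 10.0
position: [0.4953, -0.1864, 0.3247]
tool_rot: [0.966, 0.007, 0.258, -0.014]
ft_force: [-0.3, 0.2, -0.1]
grip_width: 0.0751
grip_force: 0.0
```

```bash
python3 - <<'E'
from h import *
o=get_obs();T=pose(o);print(o["position"],T[:3,2],T[:3,1],o["grip_width"])
print("delta",np.array([.534,-.190,.227])-o["position"])
E
```

```text
[ 0.49528701 -0.18643807  0.32472218] [ 0.49762457  0.03047686 -0.86685693] [ 0.02098073 -0.99951306 -0.02309665] 0.07510714271467822
delta [ 0.03871299 -0.00356193 -0.09772218]
```

```bash
cat > need.py <<'E'
from h import *
import sys
# args: x y z tilt_deg yaw_deg
x,y,z,t,w=map(float,sys.argv[1:])
o=get_obs();T=pose(o)
G=R.from_euler("z",w,degrees=True)*R.from_euler("y",-t,degrees=True)*R.from_euler("x",180,degrees=True)
print(o["time"],"shift",(np.array([x,y,z])-o["position"]).round(4),"turn",np.degrees((G*R.from_matrix(T[:3,:3]).inv()).as_rotvec()).round(2),"ft",np.round(o["ft_force"],1),"q",np.round(o["q"],2))
E
python3 need.py .476 -.190 .308 35.54 0
```

```text
10.0 shift [-0.0193 -0.0036 -0.0167] turn [-1.26 -5.68 -1.27] ft [-0.3  0.2 -0.1] q [-0.65  0.48  1.9   0.79  0.48  0.24]
```

Request:
{"fn": "step_arm", "kwargs": {"rows": [[-0.005,-0.001,-0.005,-0.32,-1.42,-0.32],[-0.005,-0.001,-0.004,-0.32,-1.42,-0.32],[-0.005,-0.001,-0.004,-0.32,-1.42,-0.32],[-0.004,-0.001,-0.004,-0.3,-1.42,-0.3],[0,0,0,0,0,0],[0,0,0,0,0,0]]}}

```text
time: 10.75
position: [0.4765, -0.1901, 0.3076]
tool_rot: [0.952, 0.001, 0.306, -0.0]
ft_force: [0.7, -0.2, -0.0]
grip_width: 0.0752
grip_force: 0.0
```

```bash
python3 need.py .476 -.190 .308 35.54 0;python3 need.py .534 -.190 .227 35.54 0
```

```text
10.75 shift [-0.0005  0.0001  0.0004] turn [-0.02  0.05 -0.08] ft [ 0.7 -0.2 -0. ] q [-0.69  0.51  1.98  1.21  0.41 -0.21]
10.75 shift [ 0.0575  0.0001 -0.0806] turn [-0.02  0.05 -0.08] ft [ 0.7 -0.2 -0. ] q [-0.69  0.51  1.98  1.21  0.41 -0.21]
```

Request:
{"fn": "step_arm", "kwargs": {"rows": [[0.009,0,-0.0126,0,0,0],[0.009,0,-0.0126,0,0,0],[0.009,0,-0.0126,0,0,0],[0.009,0,-0.0126,0,0,0],[0,0,0,0,0,0],[0,0,0,0,0,0]]}}

```text
time: 11.5
position: [0.5119, -0.1899, 0.2571]
tool_rot: [0.952, 0.0, 0.305, -0.001]
ft_force: [0.3, 0.3, 0.3]
grip_width: 0.0752
grip_force: 0.0
```

Request:
{"fn": "step_arm", "kwargs": {"rows": [[0.0055,0,-0.0075,0,0,0],[0.0055,0,-0.0075,0,0,0],[0.0055,0,-0.0075,0,0,0],[0.005,0,-0.0075,0,0,0],[0,0,0,0,0,0],[0,0,0,0,0,0]]}}

```text
time: 12.25
position: [0.5332, -0.1899, 0.2265]
tool_rot: [0.952, -0.0, 0.305, -0.001]
ft_force: [0.2, -0.2, 1.3]
grip_width: 0.0748
grip_force: 0.0
```

```bash
python3 need.py .534 -.190 .227 35.54 0
```

```text
12.25 shift [ 0.0008 -0.0001  0.0005] turn [-0.09 -0.02 -0.03] ft [ 0.2 -0.2  1.3] q [-0.61  0.71  1.89  1.53  0.34 -0.47]
```

In place with no contact. Closing.

Request:
{"fn": "step_arm", "kwargs": {"rows": [[0,0,0,0,0,0],[0,0,0,0,0,0],[0,0,0,0,0,0],[0,0,0,0,0,0],[0,0,0,0,0,0],[0,0,0,0,0,0]], "jaw": 0.05, "squeeze": 18}}

```text
time: 13.0
position: [0.5332, -0.19, 0.2269]
tool_rot: [0.952, -0.0, 0.305, -0.001]
ft_force: [-1.9, -0.6, 3.8]
grip_width: 0.0599
grip_force: 18.0
```

Request:
{"fn": "step_arm", "kwargs": {"rows": [[-0.003,0,0.004,0,0,0],[-0.006,0,0.008,0,0,0],[-0.009,0,0.0126,0,0,0],[-0.009,0,0.0126,0,0,0],[-0.009,0,0.0126,0,0,0],[-0.009,0,0.0126,0,0,0],[-0.009,0,0.0126,0,0,0],[-0.006,0,0.015,0,0,0],[0,0,0.02,0,0,0],[0,0,0.02,0,0,0],[0,0,0,0,0,0],[0,0,0,0,0,0]]}}

```text
time: 14.5
position: [0.4726, -0.1896, 0.356]
tool_rot: [0.953, 0.0, 0.304, -0.001]
ft_force: [-1.1, -0.2, -1.5]
grip_width: 0.0598
grip_force: 18.0
```

```bash
python3 - <<'E'
from h import *
o=get_obs();print(o["q"].round(2) if hasattr(o["q"],"round") else o["q"],o["grip_width"])
c,P=cloud("wrist");a=c["pixels"];d,_=cloud("side");cv2.imwrite("pics/l4.png",np.hstack([cv2.resize(a,(400,300)),cv2.resize(d["pixels"][110:290,170:410],(400,300))]))
E
python3 need.py .42 -.32 .38 0 27.7
```

```text
[-0.69  0.41  1.95  0.96  0.47  0.07] 0.05980607600213401
14.6 shift [-0.0528 -0.1303  0.0244] turn [-8.72 34.69 26.82] ft [-1.2 -0.5 -1.9] q [-0.69  0.41  1.95  0.96  0.47  0.07]
```

View pics/l4.png

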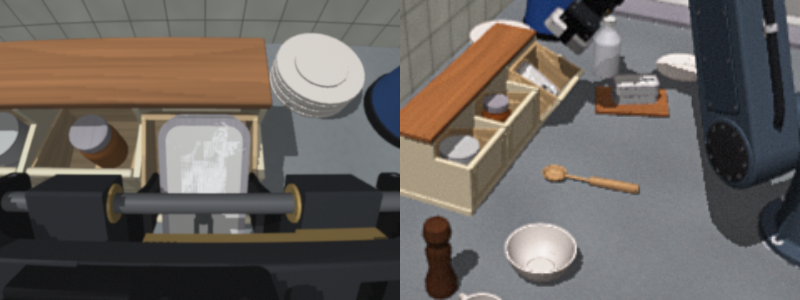

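The tin is held and the lower one stayed in the bin. I'll level it and turn it to the pile's yaw.

Request:
{"fn": "step_arm", "kwargs": {"rows": [[-0.0066,-0.0163,0.003,-1.1,4.35,3.36],[-0.0066,-0.0163,0.003,-1.1,4.35,3.36],[-0.0066,-0.0163,0.003,-1.1,4.35,3.36],[-0.0066,-0.0163,0.003,-1.1,4.35,3.36],[-0.0066,-0.0163,0.003,-1.1,4.35,3.36],[-0.0066,-0.0163,0.003,-1.1,4.35,3.36],[-0.0066,-0.0163,0.003,-1.1,4.35,3.36],[-0.0066,-0.0163,0.003,-1.1,4.35,3.36],[0,0,0,0,0,0],[0,0,0,0,0,0]]}}

```text
time: 15.85
position: [0.4204, -0.3198, 0.3798]
tool_rot: [0.971, 0.24, 0.0, -0.0]
ft_force: [0.2, -0.3, -1.9]
grip_width: 0.0596
grip_force: 18.0
```

```bash
python3 need.py .4465 -.3074 .33 0 27.7; python3 - <<'E'
from h import *
o=get_obs();c,P=cloud("wrist");T=pose(o)
Q=(P-T[:3,3])@T[:3,:3]  # tool coords
for r in cut_out("tin_upper","wrist")[:1]:
    q=Q[r["region"]];q=q[np.isfinite(q).all(1)];q=q[abs(q[:,2]-np.median(q[:,2]))<.006]
    print(r["confidence"],r["extent"],"tool z",np.median(q[:,2]),"x",np.percentile(q[:,0],[1,99,99.8]),"y",np.percentile(q[:,1],[1,99]))
c,P=cloud("top")
for r in cut_out("tin_upper","top")[:3]:
    q=P[r["region"]];print(r["confidence"],r["extent"],np.nanmedian(q,0))
E
```

```text
15.85 shift [ 0.0261  0.0124 -0.0498] turn [-0.05  0.05 -0.07] ft [ 0.2 -0.3 -1.9] q [-0.86  0.43  1.7   0.    1.01  0.22]
0.78 [259.1, 224.2, 116.8, 153.0] tool z 0.16336006617151802 x [-0.02955067  0.05315054  0.05394017] y [-0.02996503  0.02849366]
0.5 [350.0, 210.6, 15.6, 14.3] [ 0.45775543 -0.29851627  0.21768508]
0.37 [215.0, 155.6, 45.6, 25.2] [0.64011829 0.13073881 0.02857124]
```

Request:
{"fn": "step_arm", "kwargs": {"rows": [[0.0126,0.006,0,0,0,0],[0.0126,0.006,0,0,0,0],[0,0,-0.035,0,0,0],[0,0,-0.035,0,0,0],[0,0,-0.025,0,0,0],[0,0,-0.018,0,0,0],[0,0,0,0,0,0],[0,0,0,0,0,0]]}}

```text
time: 17.05
position: [0.4464, -0.3084, 0.2682]
tool_rot: [0.971, 0.241, 0.001, 0.001]
ft_force: [-0.0, 0.2, -1.5]
grip_width: 0.0601
grip_force: 18.0
```

```bash
python3 need.py .4456 -.3079 .249 0 27.7; python3 - <<'E'
from h import *
d,P=cloud("side");cv2.imwrite("pics/s5.png",cv2.resize(d["pixels"][120:200,255:375],None,fx=5,fy=5,interpolation=cv2.INTER_CUBIC))
E
```

```text
17.05 shift [-0.0008  0.0005 -0.0192] turn [ 0.15  0.1  -0.15] ft [-0.   0.2 -1.5] q [-0.81  0.62  1.76 -0.    0.76  0.27]
```

View pics/s5.png

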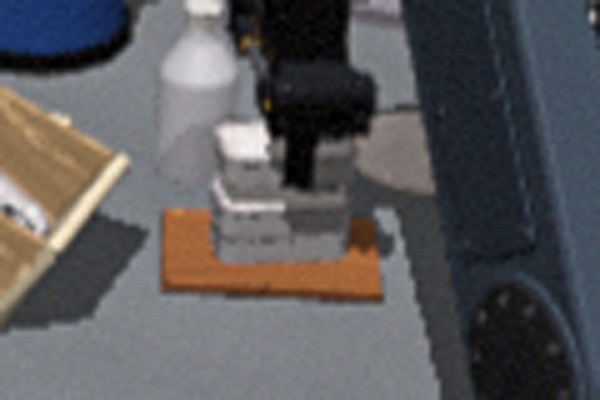

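The held tin (columns 215–355) hovers square above the pile (213–350). I'll lower it gently.

Request:
{"fn": "step_arm", "kwargs": {"rows": [[-0.0008,0.0005,-0.005,0,0,0],[0,0,-0.005,0,0,0],[0,0,-0.003,0,0,0],[0,0,-0.002,0,0,0],[0,0,-0.001,0,0,0],[0,0,-0.001,0,0,0],[0,0,0,0,0,0],[0,0,0,0,0,0]]}}

```text
time: 18.1
position: [0.4449, -0.3079, 0.2507]
tool_rot: [0.971, 0.24, 0.0, 0.001]
ft_force: [0.3, -1.1, -1.6]
grip_width: 0.0598
grip_force: 18.0
```

Request:
{"fn": "step_arm", "kwargs": {"rows": [[0,0,-0.001,0,0,0],[0,0,-0.001,0,0,0],[0,0,0,0,0,0]]}}

```text
time: 18.48
position: [0.4448, -0.3079, 0.2485]
tool_rot: [0.971, 0.24, 0.0, 0.001]
ft_force: [0.2, 0.2, -1.2]
grip_width: 0.0597
grip_force: 18.0
```

Request:
{"fn": "step_arm", "kwargs": {"rows": [[0.0005,0,-0.001,0,0,0],[0,0,0,0,0,0],[0,0,0,0,0,0]]}}

```text
time: 18.85
position: [0.4454, -0.3079, 0.2476]
tool_rot: [0.971, 0.24, 0.0, 0.001]
ft_force: [0.7, -0.2, -0.7]
grip_width: 0.0601
grip_force: 18.0
```

Request:
{"fn": "step_arm", "kwargs": {"rows": [[0,0,-0.0007,0,0,0],[0,0,0,0,0,0]]}}

```text
time: 19.1
position: [0.4454, -0.3079, 0.2476]
tool_rot: [0.971, 0.24, 0.0, 0.001]
ft_force: [-0.9, 0.7, 5.1]
grip_width: 0.0601
grip_force: 18.0
```

Contact at 5 N. I'll release and rise.

Request:
{"fn": "step_arm", "kwargs": {"rows": [[0,0,0.0005,0,0,0],[0,0,0,0,0,0],[0,0,0,0,0,0],[0,0,0,0,0,0]], "jaw": 0.08}}

```text
time: 19.6
position: [0.4454, -0.3079, 0.2473]
tool_rot: [0.971, 0.24, 0.0, 0.001]
ft_force: [-0.3, 0.7, 0.6]
grip_width: 0.0793
grip_force: 0.0
```

Request:
{"fn": "step_arm", "kwargs": {"rows": [[0,0,0.01,0,0,0],[0,0,0.02,0,0,0],[0,0,0.04,0,0,0],[0,0,0.05,0,0,0],[0,0,0.04,0,0,0],[-0.03,-0.02,0,0,0,0],[0,0,0,0,0,0],[0,0,0,0,0,0]]}}

```text
time: 20.6
position: [0.4153, -0.3276, 0.4076]
tool_rot: [0.971, 0.24, 0.0, 0.001]
ft_force: [-0.1, 0.1, -0.3]
grip_width: 0.0795
grip_force: 0.0
```

```bash
python3 - <<'E'
from h import *
o=get_obs();print(o["time"],o["position"],o["grip_width"]);c,P=cloud("wrist");x,y,z=np.moveaxis(P,-1,0)
print(rect(P,(z>.078)&(z<.096)&(x<.53)&(y<-.2)&(y>-.4)))
print("below",rect(P,(z>.022)&(z<.1)&(x<.53)&(y<-.2)&(y>-.4)))
cv2.imwrite("pics/w6.png",c["pixels"][40:260,150:400])
E
python3 need.py .545 -.186 .33 0 0
```

```text
20.6 [ 0.41531716 -0.3276365   0.40756509] 0.07949634426752857
([228, 98, 59, 100, 5526], array([ 446.5, -306.9]), array([104. ,  60.3]), 27.6, array([ 0.4491, -0.3059,  0.084 ]))
below ([228, 98, 59, 100, 5526], array([ 446.5, -306.9]), array([104. ,  60.3]), 27.6, array([ 0.4491, -0.3059,  0.084 ]))
20.65 shift [ 0.1294  0.1415 -0.0773] turn [  0.06   0.03 -27.81] ft [-0.1  0.3 -0. ] q [-0.88  0.4   1.67 -0.    1.08  0.21]
```

View pics/w6.png

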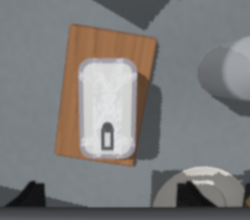

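The tin sits at (446.5, −306.9) mm with yaw 27.6°, square on the pile with the tab on the near side. Now I'll shut the bin.

Request:
{"fn": "step_arm", "kwargs": {"rows": [[0.019,0.0284,0,0,0,-5.56],[0.019,0.0284,0,0,0,-5.56],[0.019,0.0284,0,0,0,-5.56],[0.019,0.0284,0,0,0,-5.56],[0.019,0.0284,0,0,0,-5.56],[0,0,0,0,0,0],[0,0,-0.05,0,0,0],[0,0,-0.05,0,0,0],[0,0,-0.03,0,0,0],[0,0,-0.022,0,0,0],[0,0,0,0,0,0]], "jaw": 0}}

```text
time: 22.02
position: [0.5096, -0.186, 0.2536]
tool_rot: [1.0, 0.0, -0.002, -0.0]
ft_force: [-0.4, -0.2, -0.1]
grip_width: 0.0004
grip_force: 0.0
```

Request:
{"fn": "step_arm", "kwargs": {"rows": [[0.01,0,0,0,0,0],[0.01,0,0,0,0,0],[0.01,0,0,0,0,0],[0.01,0,0,0,0,0],[0.01,0,0,0,0,0],[0.008,0,0,0,0,0],[0.008,0,0,0,0,0],[0,0,0,0,0,0]]}}

```text
time: 23.02
position: [0.5762, -0.1854, 0.2557]
tool_rot: [1.0, 0.0, -0.001, 0.001]
ft_force: [-2.0, 1.1, 1.9]
grip_width: 0.0003
grip_force: 1.4
```

Request:
{"fn": "step_arm", "kwargs": {"rows": [[0.006,0,0,0,0,0],[0.006,0,0,0,0,0],[0.004,0,0,0,0,0],[0.003,0,0,0,0,0],[0,0,0,0,0,0]]}}

```text
time: 23.65
position: [0.5958, -0.1859, 0.2553]
tool_rot: [1.0, 0.0, 0.001, 0.001]
ft_force: [-2.1, 1.0, 0.7]
grip_width: 0.0004
grip_force: 0.8
```

Request:
{"fn": "step_arm", "kwargs": {"rows": [[0.003,0,0,0,0,0],[0.003,0,0,0,0,0],[0,0,0,0,0,0]]}}

```text
time: 24.02
position: [0.5994, -0.186, 0.2553]
tool_rot: [1.0, 0.0, -0.004, 0.0]
ft_force: [-10.7, -0.7, 6.7]
grip_width: 0.0002
grip_force: 5.2
```

Request:
{"fn": "step_arm", "kwargs": {"rows": [[0.003,0,0,0,0,0],[0.002,0,0,0,0,0],[0,0,0,0,0,0]]}}

```text
time: 24.4
position: [0.6012, -0.1862, 0.2553]
tool_rot: [1.0, 0.001, -0.009, -0.0]
ft_force: [-20.7, -2.9, 13.5]
grip_width: 0.0004
grip_force: 10.5
```

Request:
{"fn": "step_arm", "kwargs": {"rows": [[-0.02,0,0,0,0,0],[-0.04,0,0,0,0,0],[-0.03,0,0,0,0,0],[0,0,0.05,0,0,0],[0,0,0.05,0,0,0],[0,0,0.05,0,0,0],[0.04,0,0,0,0,0],[0,0,0,0,0,0],[0,0,0,0,0,0]]}}

```text
time: 25.52
position: [0.5563, -0.1858, 0.4049]
tool_rot: [1.0, 0.0, -0.0, 0.001]
ft_force: [-0.4, -0.0, 0.2]
grip_width: 0.001
grip_force: 0.0
```

```bash
python3 - <<'E'
from h import *
c,P=cloud("wrist");x,y,z=np.moveaxis(P,-1,0)
print("lip",rect(P,(z>.104)&(z<.115)&(x<.627)&(x>.59)&(y<-.118)&(y>-.254)))
print("mid",rect(P,(z>.104)&(z<.115)&(x<.627)&(x>.59)&(y<-.0)&(y>-.098)))
cv2.imwrite("pics/w7.png",c["pixels"])
c,P=cloud("top")
for l in("bowl","mug","pepper_mill","soap_bottle","spoon","saucer"):
    r=cut_out(l,"top")[:1]
    if r:print(l,np.nanmedian(P[r[0]["region"]],0).round(3))
d=cv2.resize(c["pixels"][110:270,90:420],None,fx=2.4,fy=2.4);cv2.imwrite("pics/t7.png",d)
E
```

```text
lip ([188, 124, 144, 14, 1714], array([ 614. , -185.9]), array([135.6,  11.9]), 89.4, array([ 0.6137, -0.1853,  0.1071]))
mid ([67, 124, 102, 14, 1218], array([614.5, -48.9]), array([97.9, 12.5]), 89.3, array([ 0.6149, -0.0506,  0.1072]))
bowl [0.436 0.301 0.022]
mug [0.453 0.499 0.036]
pepper_mill [0.567 0.386 0.097]
soap_bottle [ 0.547 -0.407  0.105]
spoon [0.485 0.026 0.012]
saucer [0.453 0.499 0.034]
```

View pics/w7.png

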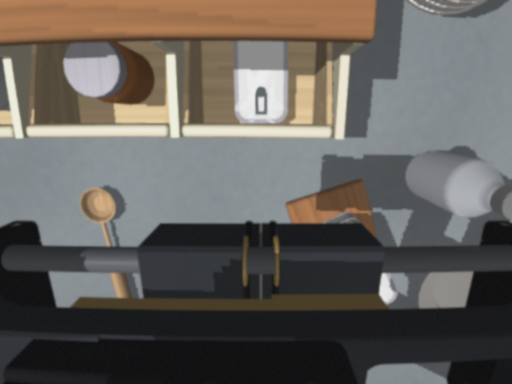

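The right bin's lip (row 131) lines up with its neighbour and is back at x = 0.614, so the bin is shut. The lower tin is still inside.

```bash
python3 -c "
from rig import hand_in;print(hand_in())"
```

```text
the job is handed in; nothing more can be done
None
```

The upper fish tin is square and right way up on the pile, the right bin is pushed fully shut with the lower tin still inside, and the job was handed in at about 26 s on the robot's clock.

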